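Make up two table-condiment kits

ROBOT

A 6-joint arm with a two-finger parallel gripper is mounted at the origin on the work surface. World frame = base frame: x ahead of the robot, y to its left, z up, the work surface at z = 0. Lengths are in m, angles in rad, forces in N, time in s.
With the tool pointing down it reaches from about 0.3 to 0.775 m from the base axis. Payload 14.6 kg.
Tool frame: the origin (TCP) lies on the front face of the gripper's body, between the roots of the fingers; the fingertips stand 73 mm ahead of it and the grasp point (between the pads) lies 54 mm ahead of it (env.pinch_z is the distance from the TCP to the grasp point, in m); z points along the fingers, y is the line along which they close (so a half turn about z gives the same grasp; the last joint's range is limited). The gripper opens to 85 mm and grips with 20 to 120 N. Pads are 22 mm wide; open, the fingers measure 114 mm over their backs; the gripper's body (76 mm by 85 mm) begins 54 mm behind the grasp point. The pads swing forward as they close: fully open they stand 13 mm farther back than shut.
Start: joints at [-1.376, 0.3, 1.521, -0, 1.321, -0.067], TCP at [0.142, -0.531, 0.304] pointing down, gripper open.
Joint ranges: [-3.03, 3.03], [-0.79, 2.21], [0.23, 2.52], [-1.04, 4.18], [0, 3.07], [-2.55, 2.55]. Speed limits (rad/s): [2.22, 2.22, 2.57, 3.14, 3.14, 3.14].

INTERFACE

Orientations are given as a unit quaternion [w, x, y, z].
In Python, from plant import env gives the robot as it stands.
- The arm moves only by the tool arm_command, never from a script. Its argument "moves" is a list of rows, each an object with "dp": the shift along the tool's x, y, z in cm, a list of three; "rotation": the turn, a rotation vector about the tool's x, y, z in rad, a list of three; "hand": the closure in counts, from 0 (fully open) to 255 (shut). In form: [{"dp": [x, y, z], "rotation": [rx, ry, rz], "hand": hand}, ...]. A call has 1 to 8 rows; each row is the pose to reach, as a shift and turn from the pose commanded when the call began, along the tool's axes at that moment; what a row does not reach only later rows make up. A row lasts 1/10 s, in which the tool goes at most 50 mm and 8.59 degrees, less where a joint would pass 70% of its speed; a pose out of reach is approached as far as the arm can. A call with a gripper value outside its range is refused whole. The fingers move at their own pace and stop on an object; "force" is the grip in N (left out, the last holds). Time passes only in rows, so rows that repeat a pose let the fingers close. It gives the time, the measured TCP pose, the force, the opening and the grip force at its end, in the units of the state.
- env.get_state(): the state, without advancing time (a new reading comes with each control period).
- env.grab_frame(name): name is "scene" or "side" or "wrist"; returns a dict with "img" (420x560x3 uint8, blue, green, red), "fovy" (degrees; the focal length in pixels is half the picture's height over the tangent of half this angle, whatever the lens; pixels are square), "cx", "cy" (the principal point, pixels), "k1" (the pictures are not rectified: a ray, as slopes to the right and down, at radius r is drawn at 1 + k1 r^2 times it, then the intrinsics apply), "xyz" and "attitude" of the camera in the world; the wrist camera has in their place "mount" (4x4, takes a point from camera to tool coordinates, whose origin is the TCP and whose axes are the flange's). Camera axes: x right, y up, looking along -z (the intrinsics and any distortion apply to the point x, -y, -z); pixel columns grow to the right and rows downward; lengths in m; the calibration is good to about 2 mm. A picture is of the moment at which its call begins: read the wrist's pose just before it. There is no depth.
- env.hand_in(): hands the job in; it is judged then, once.
Trained networks look in the newest picture that a camera, given by its name, has taken for a name from the list of things; names that differ only in an ending like _2 or _b are one class to them, and where a whole thing is asked for, a point or a joint stands for the part that bears it (a point fixed in the world has none). Each returns a list of dicts, best first, with "p" (0 to 1); they miss things now and then, are a little off and sometimes report something else, mostly with a low value. They report only what shows in the picture. A call takes as long as a camera call. They do not tell look-alikes from the thing itself.
- env.find_in(camera, thing): "centre" ([column, row] in pixels, amid what is visible of it).
The state is a dict: "t": time; "q": joint angles; "joint_vel": joint speeds; "joint_torque": joint torques, N m; "eef_pos": TCP position; "ee_rot": TCP orientation; "force": force on the tool from outside, world axes, zero at the start; "wrist_torque": the same for the moment, N m; "gripper_width": finger opening in m; "finger_force": force on a finger pad.
Only numpy, scipy, OpenCV 4.12 (cv2) and the standard library are available. Lean on these libraries where they do the work, as an engineer would, in place of code of your own. Each camera call takes 0.05 s, during which the arm holds its last target. There are 200 camera calls.

TASK

Make up the two condiment kits in the grey trays. The long tray, counting its places from the carrying-tab end, gets the tall soy bottle, then the steel shaker in the middle, then the squat jar; the short tray gets the small soy bottle in the place at the tab end and the white tin in the other. Everything stands upright on the floor of its place, set down gently and never dropped, and the food can and the white cup stay where they are.

Things in the scene. Friction and masses are not known exactly. Their poses are not given: they have to be found in the camera images.
- tall_bottle: Tall soy-sauce bottle, dark, paper label, red neck and cap; loose, upright among the mixed stock in mid-table, about 0.3 kg. 145 mm high: body 48 mm diameter up to 80 mm, shoulder to 100 mm, then a straight round red neck and cap 28 mm diameter from 100 to 145 mm (grip there). Origin: centre of the underside, z up. Stock neighbours' centres are 90 mm or more apart.
- small_bottle: Small soy-sauce bottle, same shape; loose, upright, about 0.14 kg. 105 mm high: body 40 mm diameter up to 52 mm, shoulder from 52 to 66 mm, then a straight round red neck and cap 25 mm diameter from 66 to 105 mm (the place to grip). Origin: centre of the underside, z up.
- jar: Squat round jar of chilli, red-brown with paper label and brass lid; a straight cylinder 54 mm diameter, 70 mm high, about 0.2 kg, loose, upright. Origin: centre of the underside, z up.
- shaker: Round steel shaker with small holes in its domed top; 38 mm diameter, straight up to 74 mm, 85 mm high in all, about 0.12 kg, loose, upright. Origin: centre of the underside, z up.
- tin: White rectangular spice tin with a bare metal lid, 48 mm (its x) by 34 mm (its y) and 80 mm high, about 0.13 kg, loose, upright, at any yaw; gripped across its 34 mm. Origin: centre of the underside, z up.
- can: Closed bare-steel food can with a narrow pale band, 72 mm diameter, 55 mm high, loose; it is not part of any kit and stays where it stands. Origin: centre of the underside.
- cup: White ceramic cup without handle, 74 mm diameter at the rim, 62 mm high, loose; not part of any kit, stays where it stands. Origin: centre of the underside.
- long_tray: Grey tray, three square places in a row, fixed, at the left or right. 250 mm (its x) by 86 mm (y), 22 mm high; walls 4 mm thick, dividers 19 mm high, floor 4 mm thick. Places 78 mm square inside, centred at x = -82, 0, +82 mm, y = 0. Flat carrying tab with an opening sticks out 42 mm at the -x end, roughly towards the robot's side. Origin: centre of the underside, z up.
- short_tray: Grey tray, two square places, fixed, at the other side. 168 mm (its x) by 86 mm (y), 22 mm high; walls, floor and tab (-x end) as on the long tray. Places 78 mm square inside, centred at x = -41, +41 mm, y = 0. Origin: centre of the underside, z up. Other equipment, up to 210 mm high, stands only beyond x = 0.75 m or 0.45 m to the sides.
Not all that is in view belongs to the job. What is shaped like the cup but blue is not meant. Leave any pink look-alike of the small_bottle alone.

How it is judged:
By the outcome, as a careful person would: the job done as asked, in the order asked, and still so for the second after the job is handed in, with the robot touching nothing.
It also fails if it takes over 125 s, if anything falls off the work surface, if the arm or the gripper's body presses on something with over 40 N, if the wrist force passes 120 N, or if a joint passes its speed limit or range.

## Working session

There is one attempt and no reset: what is moved stays moved. The work goes in short steps, Python scripts to look and compute and a tool call to move; the robot and the scene stay as the last step left them, time stands still between calls to the robot, and variables do not carry over. Pictures are saved under pics/ and viewed, at most 14 in all, crops included, and the job is handed in when it is done.

Besides the shell and the picture viewer there is one more tool, called after "Emit:" as a command line: name --argument value ..., lists and objects as JSON in quotes. arm_command: Moves the arm, as the interface text tells. Its arguments: {"type":"object","properties":{"moves":{"type":"array"},"force":{"type":"number"}},"required":["moves"]}

```bash
ls; mkdir -p pics
cat > h.py <<'E'
import numpy as np, cv2
from scipy.spatial.transform import Rotation as R
from plant import env
def rot(q):
    q=np.array(q,float)
    return q if q.shape==(3,3) else R.from_quat([q[1],q[2],q[3],q[0]]).as_matrix()
def grab(n,save=None):
    s=env.get_state(); f=env.grab_frame(n)
    if n=='wrist':
        M=np.array(f['mount']); T=np.eye(4); T[:3,:3]=rot(s['ee_rot']); T[:3,3]=s['eef_pos']
        W=T@M; f['C'],f['A']=W[:3,3],W[:3,:3]
    else: f['C'],f['A']=np.array(f['xyz']),rot(f['attitude'])
    f['f']=210/np.tan(np.radians(f['fovy'])/2)
    if save: cv2.imwrite('pics/'+save,f['img'])
    return f
def px2w(f,uv,z):
    d=np.array([(uv[0]-f['cx'])/f['f'],(uv[1]-f['cy'])/f['f']]); u=d.copy()
    for _ in range(30): u=d/(1+f['k1']*(u@u))
    r=f['A']@np.array([u[0],-u[1],-1.]); t=(z-f['C'][2])/r[2]
    return f['C']+t*r
def w2px(f,p):
    c=f['A'].T@(np.array(p,float)-f['C']); u=np.array([c[0],-c[1]])/-c[2]
    return u*(1+f['k1']*(u@u))*f['f']+[f['cx'],f['cy']]
def tri(f1,a,f2,b):
    P=[];N=[]
    for f,u in((f1,a),(f2,b)):
        r=px2w(f,u,0)-f['C']; r/=np.linalg.norm(r); M=np.eye(3)-np.outer(r,r); P.append(M);N.append(M@f['C'])
    return np.linalg.solve(sum(P),sum(N))
E
cat > a.py <<'E'
from h import *
H=dict(tall_bottle=.07,small_bottle=.05,jar=.04,shaker=.045,tin=.045,can=.03,cup=.035,long_tray=.01,short_tray=.01)
print({k:v for k,v in env.get_state().items()if k in('t','ee_rot','eef_pos','gripper_width','force')})
for n in('scene','side','wrist'):
    f=grab(n,n+'0.png'); print(n,f['C'].round(3),f['A'].round(2).tolist(),f['k1'],f['fovy'])
    for k,z in H.items():
        print(k,[(np.round(d['centre']).tolist(),round(d['p'],2),px2w(f,d['centre'],z)[:2].round(3).tolist()) for d in env.find_in(n,k)])
E
python3 a.py
```

```text
pics
{'t': 0.0, 'eef_pos': array([ 0.14232115, -0.53110214,  0.30329909]), 'ee_rot': array([-6.07573528e-04,  9.91446008e-01,  1.30516065e-01, -2.84200267e-05]), 'force': array([ 0.18343079, -0.01976743,  0.40622826]), 'gripper_width': 0.08510924165007137}
scene [1.056 0.149 0.707] [[-0.31, -0.73, 0.61], [0.95, -0.24, 0.2], [-0.0, 0.64, 0.77]] -0.008984856344087442 54.127918158344734
tall_bottle [([305.0, 291.0], 0.63, [0.714, 0.083]), ([440.0, 251.0], 0.4, [0.557, 0.299])]
small_bottle [([280.0, 225.0], 0.96, [0.579, -0.008]), ([285.0, 153.0], 0.58, [0.372, -0.063])]
jar [([233.0, 275.0], 0.97, [0.708, -0.057])]
shaker [([347.0, 247.0], 0.85, [0.584, 0.131]), ([166.0, 183.0], 0.19, [0.542, -0.284]), ([438.0, 251.0], 0.17, [0.538, 0.301])]
tin [([270.0, 179.0], 0.74, [0.458, -0.071])]
can [([329.0, 198.0], 0.58, [0.458, 0.065])]
cup [([225.0, 211.0], 0.71, [0.568, -0.133]), ([235.0, 167.0], 0.71, [0.439, -0.163])]
long_tray []
short_tray [([163.0, 183.0], 0.63, [0.516, -0.315])]
side [0.233 0.704 0.471] [[-0.91, 0.2, -0.36], [-0.41, -0.45, 0.79], [-0.0, 0.87, 0.5]] -0.024955939591472
[... 152 characters left out ...]
[0.439, 0.106]), ([371.0, 198.0], 0.59, [0.365, -0.064])]
jar []
shaker [([216.0, 226.0], 0.71, [0.593, 0.137])]
tin [([330.0, 193.0], 0.95, [0.446, -0.061])]
can [([306.0, 235.0], 0.63, [0.446, 0.079])]
cup [([282.0, 170.0], 0.93, [0.583, -0.136]), ([347.0, 172.0], 0.88, [0.448, -0.191]), ([240.0, 155.0], 0.76, [0.711, -0.177])]
long_tray [([218.0, 326.0], 0.77, [0.488, 0.316]), ([264.0, 192.0], 0.48, [0.598, -0.072])]
short_tray [([330.0, 154.0], 0.66, [0.528, -0.325])]
wrist [ 0.207 -0.514  0.373] [[0.26, 0.93, 0.26], [-0.97, 0.25, 0.07], [0.0, -0.27, 0.96]] -0.03689682065452886 63.448738102581
tall_bottle []
small_bottle []
jar []
shaker []
tin []
can []
cup []
long_tray []
short_tray []
```

View pics/scene0.png

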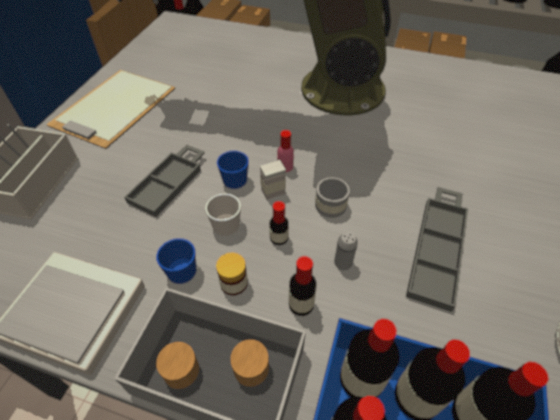

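View pics/side0.png

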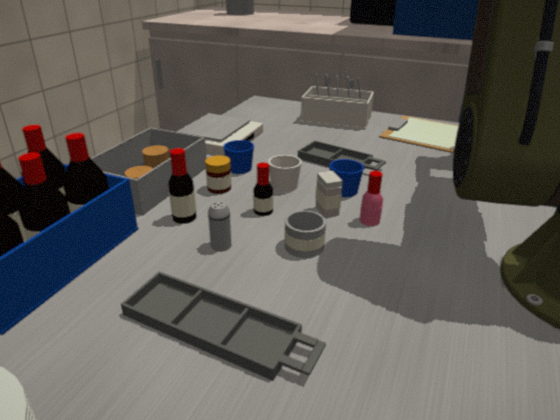

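The scene shows five stock items in mid-table. The dark small bottle is at (280,225) and its pink look-alike at (285,153). The tall bottle is at (303,288), distinct from the big bottles in the blue crate at (370,360)+. The white cup is at (224,212), with blue ones at (233,170) and (178,261). The jar is at (232,273), with orange-lidded cups in the bin, the shaker at (346,248) and the tin at (272,178). The long tray is at (438,250) with its tab up, and the short tray at (163,183) with its tab upper right.

Run:
```python
import cv2,numpy as np
s=cv2.imread('pics/scene0.png')
a=cv2.resize(s[180:320,395:480],None,fx=4,fy=4,interpolation=cv2.INTER_CUBIC)
b=cv2.resize(s[140:280,120:230],None,fx=4,fy=4,interpolation=cv2.INTER_CUBIC)
cv2.imwrite('pics/trays.png',np.hstack([a,b]))
```

```text
(no output)
```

View pics/trays.png

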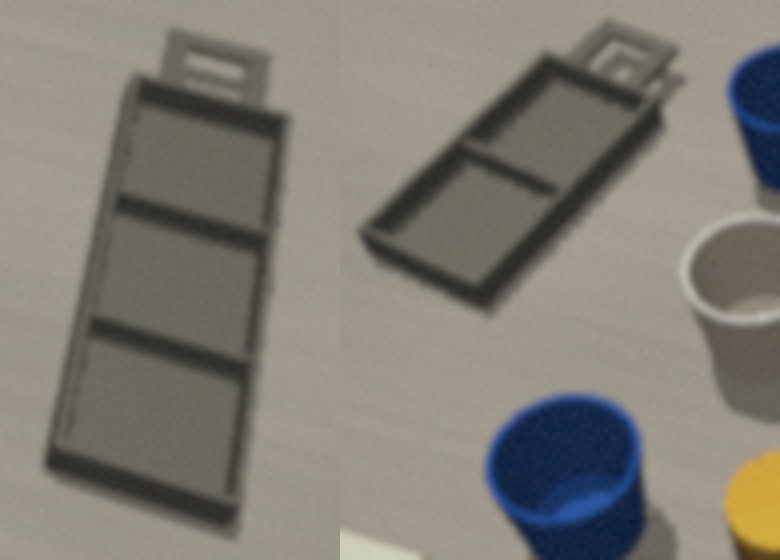

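The crop shows both trays' rims with the tabs at the top. The rim corners read well enough to fit the tray poses.

```bash
cat > tr.py <<'E'
from h import *
from scipy.optimize import least_squares
f=grab('scene'); g=grab('side')
for nm,L,P,o in(('long',.25,[(132,78),(290,115),(48,452),(238,505)],(395,180)),('short',.168,[(205,55),(325,105),(22,232),(147,295)],(120,140))):
    uv=np.array(P)/4+o
    w=np.array([px2w(f,u,.022)[:2] for u in uv]); print(nm,w.round(3).tolist())
    loc=np.array([(-L/2,s*.043) for s in(1,-1)]+[(L/2,s*.043) for s in(1,-1)])
    c=w.mean(0); d=w[2:].mean(0)-w[:2].mean(0); th=np.arctan2(d[1],d[0])
    side=np.sign(np.cross(d,w[0]-w[1])); loc[:,1]*=side
    fun=lambda p:((loc@np.array([[np.cos(p[2]),np.sin(p[2])],[-np.sin(p[2]),np.cos(p[2])]])+p[:2])-w).ravel()
    r=least_squares(fun,[*c,th]); x,y,t=r.x
    print(r.x.round(3),np.abs(r.fun).max().round(4))
    for k in((-.082,0,.082) if L==.25 else(-.041,.041)): print('  place',np.round([x+k*np.cos(t),y+k*np.sin(t)],3), w2px(g,[x+k*np.cos(t),y+k*np.sin(t),.004]).round())
for k in('tall_bottle','small_bottle','jar','shaker','tin','cup','can'):
    a=env.find_in('scene',k);b=env.find_in('side',k)
    for i in a[:2]:
        for j in b[:2]: print(k,i['centre'],j['centre'],tri(f,i['centre'],g,j['centre']).round(3))
s=env.get_state();print(s['t'],R.from_matrix(rot(s['ee_rot'])).as_matrix().round(3))
E
python3 tr.py
```

```text
long [[0.388, 0.274], [0.388, 0.358], [0.635, 0.259], [0.635, 0.344]]
[ 0.511  0.309 -0.055] 0.0039
  place [0.43  0.313] [257. 341.]
  place [0.511 0.309] [207. 321.]
  place [0.593 0.304] [162. 303.]
short [[0.432, -0.335], [0.449, -0.247], [0.592, -0.364], [0.611, -0.275]]
[ 0.521 -0.305 -0.181] 0.0034
  place [ 0.48  -0.298] [345. 163.]
  place [ 0.561 -0.313] [316. 156.]
tall_bottle [302.4, 289.1] [179.9, 192.7] [0.707 0.077 0.057]
tall_bottle [346.2, 250.9] [179.9, 192.7] [0.648 0.142 0.109]
small_bottle [277.8, 225.5] [372.5, 199.1] [ 0.429 -0.081 -0.031]
small_bottle [277.8, 225.5] [264.1, 194.4] [ 0.571 -0.015  0.037]
small_bottle [284.6, 152.2] [372.5, 199.1] [ 0.364 -0.067  0.046]
small_bottle [284.6, 152.2] [264.1, 194.4] [0.513 0.01  0.118]
jar [230.5, 273.3] [218.3, 173.5] [ 0.705 -0.064  0.036]
shaker [346.2, 249.3] [216.6, 223.3] [0.594 0.132 0.048]
tin [270.9, 178.2] [328.5, 193.2] [ 0.452 -0.07   0.04 ]
cup [233.9, 167.7] [346.9, 174.3] [ 0.443 -0.165  0.039]
cup [233.9, 167.7] [239.9, 154.4] [ 0.605 -0.061  0.148]
cup [179.3, 259.8] [346.9, 174.3] [ 0.547 -0.299 -0.099]
cup [179.3, 259.8] [239.9, 154.4] [ 0.708 -0.169  0.038]
2.3 [[ 0.966  0.259  0.   ]
 [ 0.259 -0.966 -0.   ]
 [-0.     0.    -1.   ]]tr.py:9: DeprecationWarning: Arrays of 2-dimensional vectors are deprecated. Use arrays of 3-dimensional vectors instead. (deprecated in NumPy 2.0)
  side=np.sign(np.cross(d,w[0]-w[1])); loc[:,1]*=side
```

```bash
cat > plan.py <<'E'
import sys
from h import *
def plan(x,y,z,yaw):
    s=env.get_state(); M=rot(s['ee_rot']); d=M.T@(np.array([x,y,z])-s['eef_pos'])*100
    T=np.array([[np.cos(yaw),np.sin(yaw),0],[np.sin(yaw),-np.cos(yaw),0],[0,0,-1]])
    rv=R.from_matrix(M.T@T).as_rotvec()
    print('dp',d.round(2),'rv',rv.round(3),'rows',round(max(np.linalg.norm(d)/5,np.degrees(np.linalg.norm(rv))/8.59),1),'t',s['t'],'q6',s['q'][5].round(2))
if __name__=='__main__': plan(*map(float,sys.argv[1:5]))
E
python3 plan.py .705 .08 .30 -.055
```

```text
dp [ 70.17 -44.48   0.39] rv [ 0.    -0.     0.317] rows 16.6 t 2.3 q6 -0.07
```

Emit:
arm_command --moves '[{"dp": [35, -22, 0], "rotation": [0, 0, 0.317], "hand": 0}, {"dp": [35, -22, 0], "rotation": [0, 0, 0.317], "hand": 0}, {"dp": [35, -22, 0], "rotation": [0, 0, 0.317], "hand": 0}, {"dp": [35, -22, 0], "rotation": [0, 0, 0.317], "hand": 0}, {"dp": [35, -22, 0], "rotation": [0, 0, 0.317], "hand": 0}, {"dp": [35, -22, 0], "rotation": [0, 0, 0.317], "hand": 0}, {"dp": [35, -22, 0], "rotation": [0, 0, 0.317], "hand": 0}, {"dp": [35, -22, 0], "rotation": [0, 0, 0.317], "hand": 0}]'

```text
t: 3.1
eef_pos: [0.4122, -0.2397, 0.3042]
ee_rot: [0.0, 1.0, -0.028, 0.0]
force: [0.5, -1.7, -0.2]
gripper_width: 0.0852
finger_force: 0.0
```

```bash
python3 plan.py .705 .08 .30 -.055
```

```text
dp [ 27.47 -33.54   0.42] rv [ 0.    -0.001 -0.   ] rows 8.7 t 3.1 q6 1.02
```

Emit:
arm_command --moves '[{"dp": [26.5, -32.5, 0], "rotation": [0, 0, 0], "hand": 0}, {"dp": [26.5, -32.5, 0], "rotation": [0, 0, 0], "hand": 0}, {"dp": [26.5, -32.5, 0], "rotation": [0, 0, 0], "hand": 0}, {"dp": [26.5, -32.5, 0], "rotation": [0, 0, 0], "hand": 0}, {"dp": [26.5, -32.5, 0], "rotation": [0, 0, 0], "hand": 0}, {"dp": [26.5, -32.5, 0], "rotation": [0, 0, 0], "hand": 0}, {"dp": [26.5, -32.5, 0], "rotation": [0, 0, 0], "hand": 0}, {"dp": [26.5, -32.5, 0], "rotation": [0, 0, 0], "hand": 0}]'

```text
t: 3.9
eef_pos: [0.6816, 0.0559, 0.3039]
ee_rot: [0.0, 1.0, -0.028, 0.0]
force: [0.5, -1.2, 0.2]
gripper_width: 0.0854
finger_force: 0.0
```

Run:
```python
from h import *
from plan import plan
plan(.705,.08,.26,-.055)
f=grab('wrist','w1.png'); print(f['A'].round(2).tolist(),f['C'].round(3))
for k,z in dict(tall_bottle=.08,jar=.04,shaker=.045).items():
    print(k,[(d['centre'],d['p'],px2w(f,d['centre'],z).round(3)) for d in env.find_in('wrist',k)])
print(w2px(f,[.705,.08,.145]))
```

```text
dp [ 2.2  -2.54  4.39] rv [ 0. -0. -0.] rows 1.1 t 3.9 q6 1.65
[[-0.05, 0.96, 0.27], [-1.0, -0.05, -0.01], [-0.0, -0.27, 0.96]] [0.749 0.052 0.373]
tall_bottle [([256.9, 175.1], 0.73, array([0.702, 0.078, 0.08 ])), ([276.7, 352.5], 0.68, array([0.519, 0.072, 0.08 ]))]
jar [([466.1, 272.7], 0.51, array([ 0.577, -0.136,  0.04 ]))]
shaker [([215.2, 282.7], 0.75, array([0.583, 0.135, 0.045]))]
[246.91887622 186.20727923]
```

View pics/w1.png

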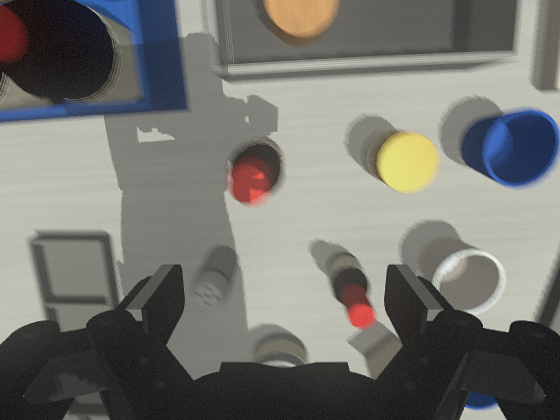

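The wrist view shows the tall bottle's cap at (251,188), the jar lid at (407,163), the small dark bottle's cap at (360,315) and the shaker's top at (208,290).

```bash
python3 - <<'E'
from h import *
f=grab('wrist')
import plan
s=env.get_state();print(s['eef_pos'])
im=f['img'].astype(int); m=((im[...,2]>120)&(im[...,1]<70)&(im[...,0]<70)).astype(np.uint8)
n,_,st,c=cv2.connectedComponentsWithStats(m)
for i in range(1,n):
    if st[i,4]>80: print(c[i],st[i],px2w(f,c[i],.145).round(3),px2w(f,c[i],.09).round(3))
# fixed w1 pose approx for others
for nm,u,z in(('jar',(407,163),.07),('shaker',(208,290),.085),('small',(360,315),.105),('tall',(251,188),.145)): print(nm,px2w(f,u,z).round(3))
E
python3 plan.py .705 .08 .176 -.055
```

```text
[0.68041493 0.05385305 0.30350542]
[243.109375   184.08007812] [232 167  33  38 512] [0.706 0.081 0.145] [0.695 0.089 0.09 ]
jar [ 0.703 -0.056  0.07 ]
shaker [0.595 0.131 0.085]
small [ 0.574 -0.008  0.105]
tall [0.703 0.076 0.145]
dp [ 2.32 -2.75 12.75] rv [0.    0.001 0.   ] rows 2.6 t 4.15 q6 1.65
```

Emit:
arm_command --moves '[{"dp": [2.4, -2.6, 0], "rotation": [0, 0, 0], "hand": 0}, {"dp": [2.4, -2.6, 4], "rotation": [0, 0, 0], "hand": 0}, {"dp": [2.4, -2.6, 8], "rotation": [0, 0, 0], "hand": 0}, {"dp": [2.4, -2.6, 11], "rotation": [0, 0, 0], "hand": 0}, {"dp": [2.4, -2.6, 12.8], "rotation": [0, 0, 0], "hand": 0}, {"dp": [2.4, -2.6, 12.8], "rotation": [0, 0, 0], "hand": 0}, {"dp": [2.4, -2.6, 12.8], "rotation": [0, 0, 0], "hand": 255}, {"dp": [2.4, -2.6, 12.8], "rotation": [0, 0, 0], "hand": 255}]' --force 40

```text
t: 4.95
eef_pos: [0.7064, 0.0782, 0.1782]
ee_rot: [-0.0, 1.0, -0.028, 0.001]
force: [-0.2, 0.6, -0.6]
gripper_width: 0.0593
finger_force: 0.0
```

Emit:
arm_command --moves '[{"dp": [0, 0, 0], "rotation": [0, 0, 0], "hand": 255}, {"dp": [0, 0, 0], "rotation": [0, 0, 0], "hand": 255}, {"dp": [0, 0, 0], "rotation": [0, 0, 0], "hand": 255}, {"dp": [0, 0, 0], "rotation": [0, 0, 0], "hand": 255}]'

```text
t: 5.35
eef_pos: [0.7063, 0.0783, 0.1769]
ee_rot: [0.0, 1.0, -0.028, 0.001]
force: [-0.5, -3.7, 6.6]
gripper_width: 0.027
finger_force: 39.3
```

Emit:
arm_command --moves '[{"dp": [0, 0, -3], "rotation": [0, 0, 0], "hand": 255}, {"dp": [0, 0, -8], "rotation": [0, 0, 0], "hand": 255}, {"dp": [-3, -2.3, -12], "rotation": [0, 0, 0], "hand": 255}, {"dp": [-6, -4.6, -12], "rotation": [0, 0, 0], "hand": 255}, {"dp": [-10, -7.6, -12], "rotation": [0, 0, 0], "hand": 255}, {"dp": [-14, -10.6, -12], "rotation": [0, 0, 0], "hand": 255}, {"dp": [-18, -13.7, -12], "rotation": [0, 0, 0], "hand": 255}, {"dp": [-22, -16.7, -12], "rotation": [0, 0, 0], "hand": 255}]'

```text
t: 6.15
eef_pos: [0.4941, 0.2582, 0.2956]
ee_rot: [-0.0, 1.0, -0.028, -0.0]
force: [0.1, 0.5, -2.9]
gripper_width: 0.0269
finger_force: 40.3
```

Emit:
arm_command --moves '[{"dp": [-4, -3, 0], "rotation": [0, 0, 0], "hand": 255}, {"dp": [-6, -4.7, 0], "rotation": [0, 0, 0], "hand": 255}, {"dp": [-6.8, -5.2, 0], "rotation": [0, 0, 0], "hand": 255}, {"dp": [-6.8, -5.2, 0], "rotation": [0, 0, 0], "hand": 255}, {"dp": [-6.8, -5.2, 0], "rotation": [0, 0, 0], "hand": 255}]'

```text
t: 6.65
eef_pos: [0.4316, 0.3123, 0.2958]
ee_rot: [0.0, 1.0, -0.028, 0.0]
force: [0.3, -1.1, -3.5]
gripper_width: 0.0271
finger_force: 40.2
```

Run:
```python
from h import *
from plan import plan
plan(.430,.313,.181,-.055)
grab('wrist','w2.png');f=grab('side','s2.png')
i=cv2.imread('pics/w2.png');cv2.imwrite('pics/c2.png',np.vstack([i[:,:],f['img']])[:, :] if 0 else np.hstack([cv2.resize(i,(400,300)),cv2.resize(f['img'],(400,300))]))
```

```text
dp [-0.17 -0.06 11.48] rv [ 0.    -0.    -0.001] rows 2.3 t 6.65 q6 2.18
```

View pics/c2.png

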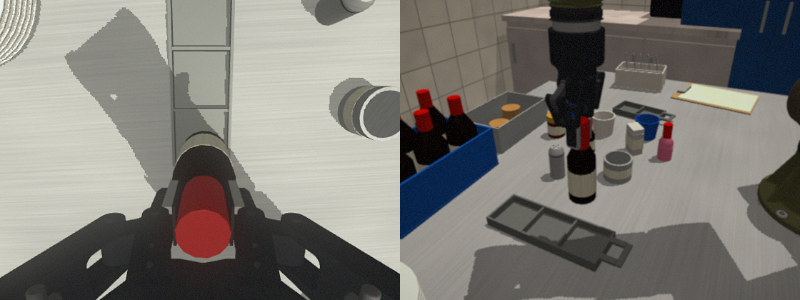

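The bottle hangs upright over the tab-end place. The tray is centred under the hand (dividers near (200,107) and (200,47) in the half-size view), so I'm lowering it.

Emit:
arm_command --moves '[{"dp": [-0.1, 0, 3.5], "rotation": [0, 0, 0], "hand": 255}, {"dp": [-0.1, 0, 7], "rotation": [0, 0, 0], "hand": 255}, {"dp": [-0.1, 0, 9.5], "rotation": [0, 0, 0], "hand": 255}, {"dp": [-0.1, 0, 10.5], "rotation": [0, 0, 0], "hand": 255}, {"dp": [-0.1, 0, 10.9], "rotation": [0, 0, 0], "hand": 255}, {"dp": [-0.1, 0, 11.2], "rotation": [0, 0, 0], "hand": 255}, {"dp": [-0.1, 0, 11.3], "rotation": [0, 0, 0], "hand": 255}, {"dp": [-0.1, 0, 11.3], "rotation": [0, 0, 0], "hand": 255}]'

```text
t: 7.55
eef_pos: [0.4303, 0.3131, 0.1837]
ee_rot: [-0.0, 1.0, -0.028, 0.001]
force: [1.1, 0.2, -3.3]
gripper_width: 0.0274
finger_force: 40.1
```

Still hanging; creep down to contact.

Emit:
arm_command --moves '[{"dp": [0, 0, 0.1], "rotation": [0, 0, 0], "hand": 255}, {"dp": [0, 0, 0.2], "rotation": [0, 0, 0], "hand": 255}, {"dp": [0, 0, 0.25], "rotation": [0, 0, 0], "hand": 255}, {"dp": [0, 0, 0.25], "rotation": [0, 0, 0], "hand": 255}]'

```text
t: 7.95
eef_pos: [0.4302, 0.313, 0.1809]
ee_rot: [-0.0, 1.0, -0.028, 0.0]
force: [-0.2, -0.7, 3.5]
gripper_width: 0.0268
finger_force: 40.8
```

Emit:
arm_command --moves '[{"dp": [0, 0, 0], "rotation": [0, 0, 0], "hand": 120}, {"dp": [0, 0, 0], "rotation": [0, 0, 0], "hand": 60}, {"dp": [0, 0, 0], "rotation": [0, 0, 0], "hand": 0}, {"dp": [0, 0, 0], "rotation": [0, 0, 0], "hand": 0}, {"dp": [0, 0, -3], "rotation": [0, 0, 0], "hand": 0}, {"dp": [0, 0, -7], "rotation": [0, 0, 0], "hand": 0}, {"dp": [0, 0, -11], "rotation": [0, 0, 0], "hand": 0}, {"dp": [0, 0, -11], "rotation": [0, 0, 0], "hand": 0}]'

```text
t: 8.75
eef_pos: [0.4309, 0.3136, 0.2958]
ee_rot: [-0.002, 1.0, -0.028, 0.004]
force: [0.0, 0.9, -0.7]
gripper_width: 0.0853
finger_force: 0.0
```

```bash
python3 plan.py .594 .132 .29 -.055
```

```text
dp [17.28 17.23  0.61] rv [-0.005 -0.007 -0.   ] rows 4.9 t 8.75 q6 2.19
```

Emit:
arm_command --moves '[{"dp": [4, 4, 0], "rotation": [0, 0, 0], "hand": 0}, {"dp": [7.5, 7.5, 0], "rotation": [0, 0, 0], "hand": 0}, {"dp": [11, 11, 0], "rotation": [0, 0, 0], "hand": 0}, {"dp": [14.5, 14.5, 2], "rotation": [0, 0, 0], "hand": 0}, {"dp": [17.3, 17.2, 6], "rotation": [0, 0, 0], "hand": 0}, {"dp": [17.3, 17.2, 10], "rotation": [0, 0, 0], "hand": 0}, {"dp": [17.3, 17.2, 10], "rotation": [0, 0, 0], "hand": 0}, {"dp": [17.3, 17.2, 10], "rotation": [0, 0, 0], "hand": 0}]'

```text
t: 9.55
eef_pos: [0.593, 0.1321, 0.1907]
ee_rot: [0.0, 1.0, -0.028, -0.001]
force: [0.4, 0.5, 0.3]
gripper_width: 0.0858
finger_force: 0.0
```

Run:
```python
from h import *
from plan import plan
plan(.594,.132,.103,-.055)
f=grab('wrist','w3.png'); g=grab('side','s3.png')
cv2.imwrite('pics/c3.png',np.hstack([cv2.resize(f['img'],(400,300)),cv2.resize(g['img'],(400,300))]))
print([(d['centre'],d['p'],px2w(f,d['centre'],.06).round(3)) for d in env.find_in('wrist','shaker')],w2px(f,[.594,.132,.085]),w2px(f,[.594,.132,.0]))
```

```text
dp [ 0.11 -0.    8.77] rv [ 0.     0.001 -0.   ] rows 1.8 t 9.55 q6 1.78
[([282.2, 239.3], 0.88, array([0.587, 0.133, 0.06 ]))] [283.94082299 242.52719766] [283.98589651 204.11022923]
```

View pics/c3.png

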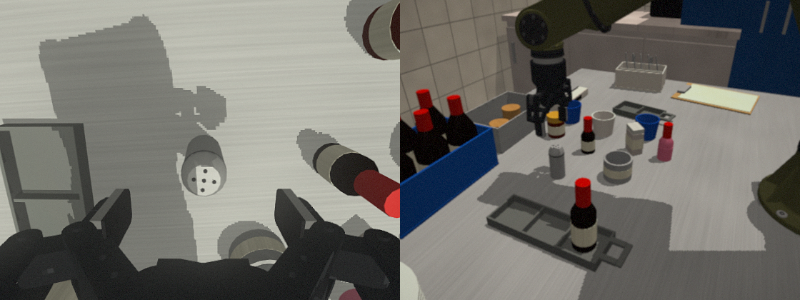

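The tall bottle stands in its place. The shaker's top is centred near (286,252), about 5 mm closer than assumed.

Emit:
arm_command --moves '[{"dp": [-0.4, 0, 3], "rotation": [0, 0, 0], "hand": 0}, {"dp": [-0.4, 0, 6], "rotation": [0, 0, 0], "hand": 0}, {"dp": [-0.4, 0, 8], "rotation": [0, 0, 0], "hand": 0}, {"dp": [-0.4, 0, 8.7], "rotation": [0, 0, 0], "hand": 0}, {"dp": [-0.4, 0, 8.7], "rotation": [0, 0, 0], "hand": 255}, {"dp": [-0.4, 0, 8.7], "rotation": [0, 0, 0], "hand": 255}, {"dp": [-0.4, 0, 8.7], "rotation": [0, 0, 0], "hand": 255}, {"dp": [-0.4, 0, 8.7], "rotation": [0, 0, 0], "hand": 255}]' --force 30

```text
t: 10.5
eef_pos: [0.5898, 0.1321, 0.1049]
ee_rot: [-0.0, 1.0, -0.028, 0.001]
force: [-2.1, 0.0, 5.9]
gripper_width: 0.0373
finger_force: 30.0
```

Emit:
arm_command --moves '[{"dp": [0, 0, 0], "rotation": [0, 0, 0], "hand": 255}, {"dp": [0, 0, 0], "rotation": [0, 0, 0], "hand": 255}]'

```text
t: 10.7
eef_pos: [0.5898, 0.132, 0.1049]
ee_rot: [-0.0, 1.0, -0.028, 0.001]
force: [-1.4, 1.0, 7.5]
gripper_width: 0.0375
finger_force: 30.0
```

```bash
python3 plan.py .511 .309 .107 -.055
```

```text
dp [ -8.85 -17.23  -0.22] rv [-0.001 -0.002 -0.   ] rows 3.9 t 10.7 q6 1.79
```

Emit:
arm_command --moves '[{"dp": [0, 0, -3], "rotation": [0, 0, 0], "hand": 255}, {"dp": [0, 0, -7], "rotation": [0, 0, 0], "hand": 255}, {"dp": [-2, -4, -8], "rotation": [0, 0, 0], "hand": 255}, {"dp": [-4, -8, -8], "rotation": [0, 0, 0], "hand": 255}, {"dp": [-6.4, -12.5, -8], "rotation": [0, 0, 0], "hand": 255}, {"dp": [-8.3, -16.2, -8], "rotation": [0, 0, 0], "hand": 255}, {"dp": [-8.8, -17.2, -8], "rotation": [0, 0, 0], "hand": 255}, {"dp": [-8.8, -17.2, -8], "rotation": [0, 0, 0], "hand": 255}]'

```text
t: 11.5
eef_pos: [0.5102, 0.3097, 0.1836]
ee_rot: [-0.0, 1.0, -0.026, 0.0]
force: [1.2, -0.2, -1.4]
gripper_width: 0.0373
finger_force: 30.8
```

```bash
python3 plan.py .511 .309 .109 -.055
```

```text
dp [0.08 0.07 7.46] rv [-0.    -0.     0.002] rows 1.5 t 11.5 q6 2.11
```

Emit:
arm_command --moves '[{"dp": [0.1, 0.1, 3], "rotation": [0, 0, 0], "hand": 255}, {"dp": [0.1, 0.1, 5.5], "rotation": [0, 0, 0], "hand": 255}, {"dp": [0.1, 0.1, 6.7], "rotation": [0, 0, 0], "hand": 255}, {"dp": [0.1, 0.1, 7.1], "rotation": [0, 0, 0], "hand": 255}, {"dp": [0.1, 0.1, 7.3], "rotation": [0, 0, 0], "hand": 255}, {"dp": [0.1, 0.1, 7.4], "rotation": [0, 0, 0], "hand": 255}, {"dp": [0.1, 0.1, 7.5], "rotation": [0, 0, 0], "hand": 255}, {"dp": [0.1, 0.1, 7.5], "rotation": [0, 0, 0], "hand": 255}]'

```text
t: 12.3
eef_pos: [0.512, 0.3075, 0.109]
ee_rot: [-0.0, 1.0, -0.028, 0.0]
force: [1.3, -0.4, -0.8]
gripper_width: 0.0375
finger_force: 30.8
```

Emit:
arm_command --moves '[{"dp": [0, 0, 0.1], "rotation": [0, 0, 0], "hand": 255}, {"dp": [0, 0, 0.1], "rotation": [0, 0, 0], "hand": 255}, {"dp": [0, 0, 0.1], "rotation": [0, 0, 0], "hand": 255}]'

```text
t: 12.6
eef_pos: [0.5122, 0.3075, 0.1089]
ee_rot: [-0.0, 1.0, -0.028, 0.001]
force: [-3.3, -4.0, 10.5]
gripper_width: 0.0374
finger_force: 32.0
```

Contact. Release and go to the jar.

Emit:
arm_command --moves '[{"dp": [0, 0, 0], "rotation": [0, 0, 0], "hand": 120}, {"dp": [0, 0, 0], "rotation": [0, 0, 0], "hand": 60}, {"dp": [0, 0, 0], "rotation": [0, 0, 0], "hand": 0}, {"dp": [0, 0, 0], "rotation": [0, 0, 0], "hand": 0}, {"dp": [0, 0, -3], "rotation": [0, 0, 0], "hand": 0}, {"dp": [0, 0, -7], "rotation": [0, 0, 0], "hand": 0}, {"dp": [0, 0, -11], "rotation": [0, 0, 0], "hand": 0}, {"dp": [0, 0, -11], "rotation": [0, 0, 0], "hand": 0}]'

```text
t: 13.4
eef_pos: [0.5131, 0.3082, 0.2231]
ee_rot: [-0.002, 1.0, -0.028, 0.004]
force: [0.4, -0.2, 0.1]
gripper_width: 0.0857
finger_force: 0.0
```

```bash
python3 plan.py .704 -.058 .22 -.055
```

```text
dp [21.07 35.51  0.31] rv [-0.005 -0.008 -0.   ] rows 8.3 t 13.4 q6 2.11
```

Emit:
arm_command --moves '[{"dp": [2.6, 4.3, 0], "rotation": [0, 0, 0], "hand": 0}, {"dp": [5.2, 8.7, 0], "rotation": [0, 0, 0], "hand": 0}, {"dp": [7.7, 13, 0], "rotation": [0, 0, 0], "hand": 0}, {"dp": [10.3, 17.3, 0], "rotation": [0, 0, 0], "hand": 0}, {"dp": [12.9, 21.7, 0], "rotation": [0, 0, 0], "hand": 0}, {"dp": [15.5, 26, 0], "rotation": [0, 0, 0], "hand": 0}, {"dp": [18, 30.3, 0], "rotation": [0, 0, 0], "hand": 0}, {"dp": [20.5, 34.5, 0], "rotation": [0, 0, 0], "hand": 0}]'

```text
t: 14.2
eef_pos: [0.6974, -0.0492, 0.2167]
ee_rot: [-0.0, 1.0, -0.028, -0.0]
force: [0.9, 0.3, 0.3]
gripper_width: 0.0854
finger_force: 0.0
```

Emit:
arm_command --moves '[{"dp": [0.5, 0.9, 1], "rotation": [0, 0, 0], "hand": 0}, {"dp": [0.5, 0.9, 3], "rotation": [0, 0, 0], "hand": 0}, {"dp": [0.5, 0.9, 3], "rotation": [0, 0, 0], "hand": 0}]'

```text
t: 14.5
eef_pos: [0.7003, -0.0564, 0.1834]
ee_rot: [-0.0, 1.0, -0.028, -0.003]
force: [-0.4, -0.4, -0.7]
gripper_width: 0.0851
finger_force: 0.0
```

Run:
```python
from h import *
from plan import plan
plan(.704,-.058,.097,-.055)
f=grab('wrist','w4.png'); g=grab('side','s4.png')
cv2.imwrite('pics/c4.png',np.hstack([cv2.resize(f['img'],(400,300)),cv2.resize(g['img'],(400,300))]))
print([(d['centre'],d['p'],px2w(f,d['centre'],.05).round(3)) for d in env.find_in('wrist','jar')],w2px(f,[.704,-.058,.07]),w2px(f,[.704,-.058,.0]))
```

```text
dp [0.43 0.14 8.63] rv [-0.001  0.006 -0.001] rows 1.7 t 14.5 q6 1.49
[([290.4, 226.7], 0.56, array([ 0.701, -0.06 ,  0.05 ])), ([371.7, 342.8], 0.31, array([ 0.612, -0.113,  0.05 ]))] [286.52542023 232.28289643] [285.96234063 201.92246646]
```

View pics/c4.png

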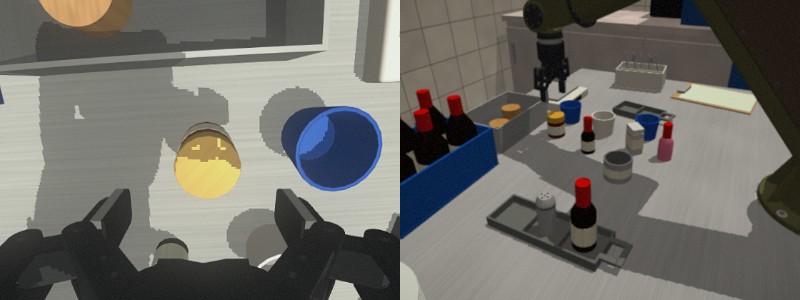

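The shaker stands in the middle place. The jar lid's centre is at about (291,230), 3 mm to the right of the estimate.

Emit:
arm_command --moves '[{"dp": [0.3, 0.4, 2], "rotation": [0, 0, 0], "hand": 0}, {"dp": [0.3, 0.4, 5], "rotation": [0, 0, 0], "hand": 0}, {"dp": [0.3, 0.4, 7.5], "rotation": [0, 0, 0], "hand": 0}, {"dp": [0.3, 0.4, 8.4], "rotation": [0, 0, 0], "hand": 0}, {"dp": [0.3, 0.4, 8.4], "rotation": [0, 0, 0], "hand": 0}, {"dp": [0.3, 0.4, 8.4], "rotation": [0, 0, 0], "hand": 255}, {"dp": [0.3, 0.4, 8.4], "rotation": [0, 0, 0], "hand": 255}, {"dp": [0.3, 0.4, 8.4], "rotation": [0, 0, 0], "hand": 255}]' --force 40

```text
t: 15.45
eef_pos: [0.7047, -0.0607, 0.1053]
ee_rot: [0.0, 1.0, -0.028, 0.001]
force: [-1.0, 1.3, 6.9]
gripper_width: 0.0531
finger_force: 41.9
```

Emit:
arm_command --moves '[{"dp": [0, 0, 0], "rotation": [0, 0, 0], "hand": 255}, {"dp": [0, 0, 0], "rotation": [0, 0, 0], "hand": 255}]'

```text
t: 15.65
eef_pos: [0.7047, -0.0607, 0.1052]
ee_rot: [0.0, 1.0, -0.028, 0.001]
force: [-2.3, 0.5, 6.5]
gripper_width: 0.0534
finger_force: 41.9
```

```bash
python3 plan.py .593 .304 .1 -.055
```

```text
dp [-13.16 -35.79   0.48] rv [ 0.    -0.003 -0.   ] rows 7.6 t 15.65 q6 1.49
```

Emit:
arm_command --moves '[{"dp": [0, 0, -3], "rotation": [0, 0, 0], "hand": 255}, {"dp": [0, 0, -7], "rotation": [0, 0, 0], "hand": 255}, {"dp": [-1.3, -3.6, -8], "rotation": [0, 0, 0], "hand": 255}, {"dp": [-2.8, -7.6, -8], "rotation": [0, 0, 0], "hand": 255}, {"dp": [-4.4, -12, -8], "rotation": [0, 0, 0], "hand": 255}, {"dp": [-6, -16.5, -8], "rotation": [0, 0, 0], "hand": 255}, {"dp": [-7.6, -20.8, -8], "rotation": [0, 0, 0], "hand": 255}, {"dp": [-9.2, -25, -8], "rotation": [0, 0, 0], "hand": 255}]'

```text
t: 16.45
eef_pos: [0.6252, 0.1958, 0.1839]
ee_rot: [-0.0, 1.0, -0.028, 0.0]
force: [1.4, -0.0, -2.5]
gripper_width: 0.053
finger_force: 43.3
```

Emit:
arm_command --moves '[{"dp": [-1.5, -4.2, 0], "rotation": [0, 0, 0], "hand": 255}, {"dp": [-3, -8.2, 0], "rotation": [0, 0, 0], "hand": 255}, {"dp": [-4, -10.8, 0], "rotation": [0, 0, 0], "hand": 255}, {"dp": [-4, -10.8, 0], "rotation": [0, 0, 0], "hand": 255}, {"dp": [-4, -10.8, 0], "rotation": [0, 0, 0], "hand": 255}]'

```text
t: 16.95
eef_pos: [0.5919, 0.3043, 0.1836]
ee_rot: [0.0, 1.0, -0.027, 0.0]
force: [0.9, -0.8, -2.5]
gripper_width: 0.053
finger_force: 43.3
```

```bash
python3 plan.py .593 .304 .109 -.055
```

```text
dp [0.11 0.02 7.46] rv [ 0.    -0.     0.001] rows 1.5 t 16.95 q6 2.04
```

Emit:
arm_command --moves '[{"dp": [0.1, 0, 3], "rotation": [0, 0, 0], "hand": 255}, {"dp": [0.1, 0, 5.5], "rotation": [0, 0, 0], "hand": 255}, {"dp": [0.1, 0, 6.7], "rotation": [0, 0, 0], "hand": 255}, {"dp": [0.1, 0, 7.1], "rotation": [0, 0, 0], "hand": 255}, {"dp": [0.1, 0, 7.3], "rotation": [0, 0, 0], "hand": 255}, {"dp": [0.1, 0, 7.4], "rotation": [0, 0, 0], "hand": 255}, {"dp": [0.1, 0, 7.5], "rotation": [0, 0, 0], "hand": 255}, {"dp": [0.1, 0, 7.5], "rotation": [0, 0, 0], "hand": 255}]'

```text
t: 17.75
eef_pos: [0.5934, 0.3042, 0.1093]
ee_rot: [-0.0, 1.0, -0.028, 0.001]
force: [1.0, 0.7, -0.7]
gripper_width: 0.0527
finger_force: 43.4
```

Emit:
arm_command --moves '[{"dp": [0, 0, 0.1], "rotation": [0, 0, 0], "hand": 255}, {"dp": [0, 0, 0.1], "rotation": [0, 0, 0], "hand": 255}, {"dp": [0, 0, 0.1], "rotation": [0, 0, 0], "hand": 255}]'

```text
t: 18.05
eef_pos: [0.5935, 0.3042, 0.1092]
ee_rot: [-0.0, 1.0, -0.028, 0.001]
force: [-3.9, -2.4, 9.8]
gripper_width: 0.0531
finger_force: 44.4
```

Emit:
arm_command --moves '[{"dp": [0, 0, 0], "rotation": [0, 0, 0], "hand": 90}, {"dp": [0, 0, 0], "rotation": [0, 0, 0], "hand": 40}, {"dp": [0, 0, 0], "rotation": [0, 0, 0], "hand": 0}, {"dp": [0, 0, 0], "rotation": [0, 0, 0], "hand": 0}, {"dp": [0, 0, -3], "rotation": [0, 0, 0], "hand": 0}, {"dp": [0, 0, -7], "rotation": [0, 0, 0], "hand": 0}, {"dp": [0, 0, -11], "rotation": [0, 0, 0], "hand": 0}, {"dp": [0, 0, -11], "rotation": [0, 0, 0], "hand": 0}]'

```text
t: 18.85
eef_pos: [0.5944, 0.3047, 0.2239]
ee_rot: [-0.002, 1.0, -0.028, 0.004]
force: [0.4, -0.6, 1.6]
gripper_width: 0.0853
finger_force: 0.0
```

```bash
python3 plan.py .574 -.009 .25 -.181
```

```text
dp [-0.29 31.42 -2.75] rv [-0.005 -0.008  0.126] rows 6.3 t 18.85 q6 2.04
```

Emit:
arm_command --moves '[{"dp": [0, 4.5, 0], "rotation": [0, 0, 0.06], "hand": 0}, {"dp": [0, 9.4, 0], "rotation": [0, 0, 0.126], "hand": 0}, {"dp": [0, 14.3, 0], "rotation": [0, 0, 0.126], "hand": 0}, {"dp": [-0.1, 19.2, 0], "rotation": [0, 0, 0.126], "hand": 0}, {"dp": [-0.2, 24, 0], "rotation": [0, 0, 0.126], "hand": 0}, {"dp": [-0.3, 28.5, 0], "rotation": [0, 0, 0.126], "hand": 0}, {"dp": [-0.3, 31.4, 0], "rotation": [0, 0, 0.126], "hand": 0}, {"dp": [-0.3, 31.4, 0], "rotation": [0, 0, 0.126], "hand": 0}]'

```text
t: 19.65
eef_pos: [0.5725, -0.0125, 0.2171]
ee_rot: [0.0, 0.996, -0.092, -0.0]
force: [0.3, 1.0, 1.0]
gripper_width: 0.0854
finger_force: 0.0
```

Run:
```python
from h import *
from plan import plan
plan(.574,-.009,.138,-.181)
f=grab('wrist','w5.png'); g=grab('side','s5.png')
cv2.imwrite('pics/c5.png',np.hstack([cv2.resize(f['img'],(400,300)),cv2.resize(g['img'],(400,300))]))
print([(d['centre'],d['p'],px2w(f,d['centre'],.06).round(3)) for d in env.find_in('wrist','small_bottle')],w2px(f,[.574,-.009,.105]),w2px(f,[.574,-.009,.0]))
```

```text
dp [ 0.09 -0.38  7.91] rv [ 0.     0.    -0.004] rows 1.6 t 19.65 q6 1.67
[([280.4, 219.9], 0.73, array([ 0.571, -0.01 ,  0.06 ]))] [277.24717472 238.98521246] [279.59471466 197.00721215]
```

View pics/c5.png

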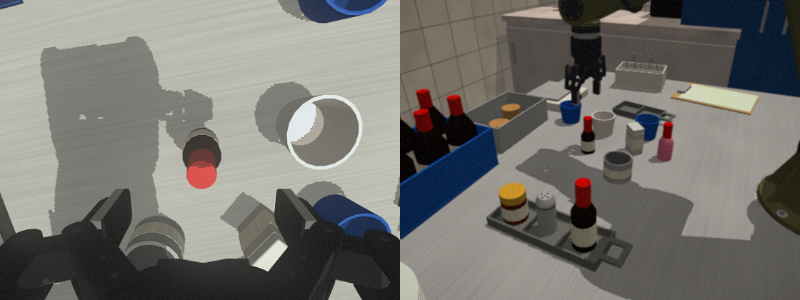

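The long kit is complete and upright. The small bottle's cap is at (281,244), almost straight under the hand; the white cup at right is clear of the fingers.

Emit:
arm_command --moves '[{"dp": [-0.2, 0, 2], "rotation": [0, 0, 0], "hand": 0}, {"dp": [-0.2, 0, 5], "rotation": [0, 0, 0], "hand": 0}, {"dp": [-0.2, 0, 7], "rotation": [0, 0, 0], "hand": 0}, {"dp": [-0.2, 0, 7.7], "rotation": [0, 0, 0], "hand": 0}, {"dp": [-0.2, 0, 7.7], "rotation": [0, 0, 0], "hand": 255}, {"dp": [-0.2, 0, 7.7], "rotation": [0, 0, 0], "hand": 255}, {"dp": [-0.2, 0, 7.7], "rotation": [0, 0, 0], "hand": 255}, {"dp": [-0.2, 0, 7.7], "rotation": [0, 0, 0], "hand": 255}]' --force 30

```text
t: 20.6
eef_pos: [0.5711, -0.0089, 0.1413]
ee_rot: [-0.0, 0.996, -0.09, 0.001]
force: [0.2, -0.6, 0.5]
gripper_width: 0.0281
finger_force: 0.1
```

Emit:
arm_command --moves '[{"dp": [0, 0, 0], "rotation": [0, 0, 0], "hand": 255}, {"dp": [0, 0, 0], "rotation": [0, 0, 0], "hand": 255}, {"dp": [0, 0, 0], "rotation": [0, 0, 0], "hand": 255}]'

```text
t: 20.9
eef_pos: [0.5711, -0.009, 0.1411]
ee_rot: [-0.0, 0.996, -0.091, 0.001]
force: [-0.1, -0.7, 6.5]
gripper_width: 0.0243
finger_force: 32.3
```

```bash
python3 plan.py .480 -.298 .1 -.181
```

```text
dp [-3.76 30.07  4.1 ] rv [-0.    -0.001 -0.   ] rows 6.1 t 20.9 q6 1.67
```

Emit:
arm_command --moves '[{"dp": [0, 0, -3.5], "rotation": [0, 0, 0], "hand": 255}, {"dp": [0, 0, -8], "rotation": [0, 0, 0], "hand": 255}, {"dp": [0, 1.5, -11], "rotation": [0, 0, 0], "hand": 255}, {"dp": [-0.6, 5.5, -11], "rotation": [0, 0, 0], "hand": 255}, {"dp": [-1.2, 10, -11], "rotation": [0, 0, 0], "hand": 255}, {"dp": [-1.8, 14.5, -11], "rotation": [0, 0, 0], "hand": 255}, {"dp": [-2.4, 19, -11], "rotation": [0, 0, 0], "hand": 255}, {"dp": [-3, 23.5, -11], "rotation": [0, 0, 0], "hand": 255}]'

```text
t: 21.7
eef_pos: [0.498, -0.2363, 0.2503]
ee_rot: [-0.0, 0.996, -0.09, -0.0]
force: [0.8, 0.6, -1.5]
gripper_width: 0.0241
finger_force: 31.9
```

Emit:
arm_command --moves '[{"dp": [-0.6, 4, 0], "rotation": [0, 0, 0], "hand": 255}, {"dp": [-0.8, 6.6, 0], "rotation": [0, 0, 0], "hand": 255}, {"dp": [-0.8, 6.6, 0], "rotation": [0, 0, 0], "hand": 255}, {"dp": [-0.8, 6.6, 0], "rotation": [0, 0, 0], "hand": 255}]'

```text
t: 22.1
eef_pos: [0.479, -0.2982, 0.2501]
ee_rot: [-0.0, 0.996, -0.091, -0.0]
force: [0.1, -0.5, -0.6]
gripper_width: 0.0239
finger_force: 32.0
```

Run:
```python
from h import *
from plan import plan
plan(.480,-.298,.145,-.181)
f=grab('wrist'); g=grab('scene')
cv2.imwrite('pics/c6.png',np.hstack([cv2.resize(f['img'],(400,300)),cv2.resize(g['img'],(400,300))]))
c,s=np.cos(-.181),np.sin(-.181)
for k in(0,.041,.084): print(k,w2px(f,[.521+k*c,-.305+k*s,.019 if k==0 else .004 if k<.05 else .022])*400/560)
```

```text
dp [ 0.11 -0.03 10.5 ] rv [-0.     0.001 -0.001] rows 2.1 t 22.1 q6 1.13
0 [202.22704755 104.74210872]
0.041 [202.22801777  70.2778333 ]
0.084 [202.124718    29.61688513]
```

View pics/c6.png

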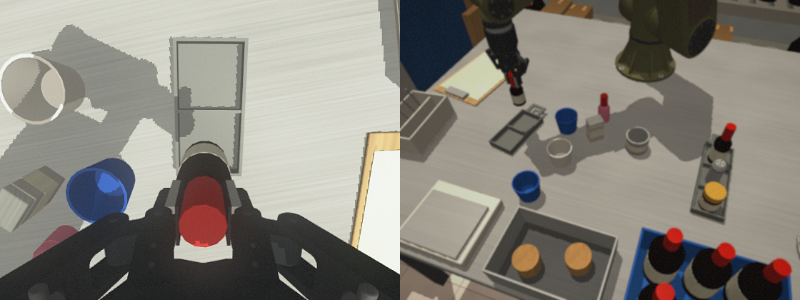

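Run:
```python
from h import *
f=grab('wrist')
for u,z in(((210,107),.019),((171,40),.022),((249,40),.022),((210,39),.022),((242,174),.022)): print(u,px2w(f,np.array(u)*1.4,z).round(4))
print(env.get_state()['eef_pos'])
cv2.imwrite('pics/t6.png',cv2.resize(f['img'][30:260,210:370],None,fx=2.5,fy=2.5,interpolation=cv2.INTER_CUBIC))
```

```text
(210, 107) [ 0.5171 -0.3129  0.019 ]
(171, 40) [ 0.5999 -0.2822  0.022 ]
(249, 40) [ 0.5841 -0.3696  0.022 ]
(210, 39) [ 0.5929 -0.326   0.022 ]
(242, 174) [ 0.4246 -0.3393  0.022 ]
[ 0.47952585 -0.29717066  0.25034039]
```

View pics/t6.png

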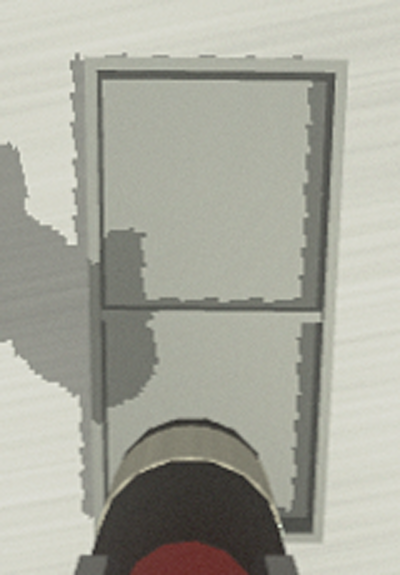

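Run:
```python
from h import *
f=grab('wrist')
for n,u,z in(('FL',(82,59),.022),('FR',(350,62),.022),('NR',(322,540),.022),('dL',(103,312),.019),('dR',(324,317),.019)): print(n,px2w(f,np.array(u)/2.5+[210,30],z).round(4))
```

```text
FL [ 0.6013 -0.2852  0.022 ]
FR [ 0.585  -0.3707  0.022 ]
NR [ 0.4224 -0.3389  0.022 ]
dL [ 0.5197 -0.2751  0.019 ]
dR [ 0.5041 -0.3513  0.019 ]
```

The wrist close-up gives the short tray's centre as (0.512,-0.312), yaw -0.19. It's consistent across three corners and the divider, so I use it.

```bash
python3 plan.py .473 -.303 .145 -.19
```

```text
dp [-0.54  0.69 10.54] rv [-0.    0.    0.01] rows 2.1 t 22.3 q6 1.13
```

Emit:
arm_command --moves '[{"dp": [-0.5, 0.7, 3], "rotation": [0, 0, 0.01], "hand": 255}, {"dp": [-0.5, 0.7, 6.5], "rotation": [0, 0, 0.01], "hand": 255}, {"dp": [-0.5, 0.7, 9], "rotation": [0, 0, 0.01], "hand": 255}, {"dp": [-0.5, 0.7, 9.9], "rotation": [0, 0, 0.01], "hand": 255}, {"dp": [-0.5, 0.7, 10.2], "rotation": [0, 0, 0.01], "hand": 255}, {"dp": [-0.5, 0.7, 10.4], "rotation": [0, 0, 0.01], "hand": 255}, {"dp": [-0.5, 0.7, 10.4], "rotation": [0, 0, 0.01], "hand": 255}]'

```text
t: 23.0
eef_pos: [0.4734, -0.3042, 0.1474]
ee_rot: [0.0, 0.995, -0.095, 0.001]
force: [0.1, 0.8, -1.2]
gripper_width: 0.0244
finger_force: 32.1
```

Emit:
arm_command --moves '[{"dp": [0, 0, 0.1], "rotation": [0, 0, 0], "hand": 255}, {"dp": [0, 0, 0.1], "rotation": [0, 0, 0], "hand": 255}, {"dp": [0, 0, 0.1], "rotation": [0, 0, 0], "hand": 255}]'

```text
t: 23.3
eef_pos: [0.4731, -0.3042, 0.1458]
ee_rot: [0.0, 0.995, -0.095, 0.0]
force: [0.0, -0.7, -1.6]
gripper_width: 0.0239
finger_force: 32.1
```

Emit:
arm_command --moves '[{"dp": [0, 0, 0.05], "rotation": [0, 0, 0], "hand": 255}, {"dp": [0, 0, 0.1], "rotation": [0, 0, 0], "hand": 255}, {"dp": [0, 0, 0.1], "rotation": [0, 0, 0], "hand": 255}, {"dp": [0, 0, 0.1], "rotation": [0, 0, 0], "hand": 255}]'

```text
t: 23.7
eef_pos: [0.4732, -0.3044, 0.1451]
ee_rot: [0.0, 0.995, -0.095, 0.0]
force: [0.0, 0.0, 4.9]
gripper_width: 0.024
finger_force: 32.4
```

Emit:
arm_command --moves '[{"dp": [0, 0, 0], "rotation": [0, 0, 0], "hand": 120}, {"dp": [0, 0, 0], "rotation": [0, 0, 0], "hand": 60}, {"dp": [0, 0, 0], "rotation": [0, 0, 0], "hand": 0}, {"dp": [0, 0, 0], "rotation": [0, 0, 0], "hand": 0}, {"dp": [0, 0, -3], "rotation": [0, 0, 0], "hand": 0}, {"dp": [0, 0, -7], "rotation": [0, 0, 0], "hand": 0}, {"dp": [0, 0, -11], "rotation": [0, 0, 0], "hand": 0}, {"dp": [0, 0, -11], "rotation": [0, 0, 0], "hand": 0}]'

```text
t: 24.5
eef_pos: [0.4741, -0.3049, 0.2599]
ee_rot: [0.002, 0.995, -0.095, 0.004]
force: [-0.0, 0.2, -0.9]
gripper_width: 0.0853
finger_force: 0.0
```

```bash
python3 plan.py .43 -.07 .25 -.19
```

```text
dp [ -8.8  -22.23   0.84] rv [ 0.004 -0.008 -0.001] rows 4.8 t 24.5 q6 1.13
```

Emit:
arm_command --moves '[{"dp": [-1.6, -4, 0], "rotation": [0, 0, 0], "hand": 0}, {"dp": [-3.2, -8, 0], "rotation": [0, 0, 0], "hand": 0}, {"dp": [-4.8, -12, 0], "rotation": [0, 0, 0], "hand": 0}, {"dp": [-6.5, -16.5, 0], "rotation": [0, 0, 0], "hand": 0}, {"dp": [-8, -20.3, 0], "rotation": [0, 0, 0], "hand": 0}, {"dp": [-8.8, -22.2, 0], "rotation": [0, 0, 0], "hand": 0}, {"dp": [-8.8, -22.2, 0], "rotation": [0, 0, 0], "hand": 0}, {"dp": [-8.8, -22.2, 0], "rotation": [0, 0, 0], "hand": 0}]'

```text
t: 25.3
eef_pos: [0.4288, -0.0694, 0.2542]
ee_rot: [0.0, 0.995, -0.095, 0.0]
force: [0.5, 0.5, -0.6]
gripper_width: 0.0851
finger_force: 0.0
```

Run:
```python
from h import *
f=grab('wrist','w7.png')
print([(d['centre'],d['p'],px2w(f,d['centre'],.06).round(3)) for d in env.find_in('wrist','tin')],env.get_state()['eef_pos'])
```

```text
[([273.1, 180.3], 0.72, array([ 0.45 , -0.065,  0.06 ]))] [ 0.42891318 -0.07009843  0.25415206]
```

View pics/w7.png

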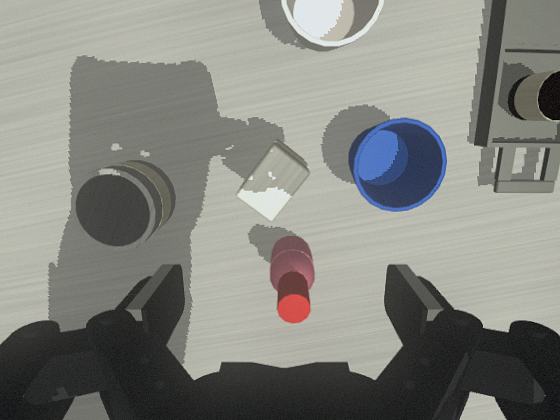

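The lid shows as a quad with corners near (237,196), (272,221), (306,175) and (272,150). The short side runs left to bottom. The pink bottle is at (292,280) and the blue cup at (400,165), so I'll open only partly.

Run:
```python
from h import *
from plan import plan
f=grab('wrist')
Q=[(237,196),(272,221),(307,175),(272,150)]
w=np.array([px2w(f,u,.08)[:2] for u in Q]); print(w.round(4).tolist())
L=w[2]-w[1]; S=w[1]-w[0]; print(np.linalg.norm(L),np.linalg.norm(S),np.linalg.norm(w[3]-w[0]),np.linalg.norm(w[2]-w[3]))
Lm=(w[2]-w[1]+w[3]-w[0]); Sm=(w[1]-w[0]+w[2]-w[3]); c=w.mean(0)
a=np.arctan2(Lm[1],Lm[0]); b=np.arctan2(Sm[1],Sm[0])+np.pi/2; print('yaw',a,b,c)
# tool x along long axis
y=(a+b)/2; y=(y+np.pi/2)%np.pi-np.pi/2
plan(*c,.16,y)
for dx in np.array([[-.024,-.017],[-.024,.017],[.024,.017],[.024,-.017]]):
    p=c+R.from_euler('z',y).as_matrix()[:2,:2]@dx; print(w2px(f,[*p,.08]).round(),w2px(f,[*p,0]).round())
print(env.get_state()['q'])
```

```text
[[0.4468, -0.0384], [0.4231, -0.0598], [0.4524, -0.0916], [0.4747, -0.0703]]
0.04316776306515219 0.03195531334022301 0.042361529876108646 0.030826429920503894
yaw -0.8394143454194724 -0.8230538394669331 [ 0.44927008 -0.06504023]
dp [ 1.9  -0.89  9.41] rv [0.    0.    0.639] rows 4.3 t 25.45 q6 1.52
[271. 225.] [274. 200.]
[234. 198.] [246. 179.]
[272. 145.] [275. 138.]
[310. 174.] [304. 160.]
[-2.46476493e-01  9.37704261e-02  1.89030920e+00 -1.12196887e-04
  1.15778754e+00  1.51651227e+00]
```

Emit:
arm_command --moves '[{"dp": [1.9, -0.8, 0], "rotation": [0, 0, 0.14], "hand": 70}, {"dp": [1.9, -0.8, 0], "rotation": [0, 0, 0.28], "hand": 70}, {"dp": [1.9, -0.8, 1], "rotation": [0, 0, 0.42], "hand": 70}, {"dp": [1.9, -0.8, 4], "rotation": [0, 0, 0.56], "hand": 70}, {"dp": [1.9, -0.8, 7], "rotation": [0, 0, 0.64], "hand": 70}, {"dp": [1.9, -0.8, 7], "rotation": [0, 0, 0.64], "hand": 70}, {"dp": [1.9, -0.8, 7], "rotation": [0, 0, 0.64], "hand": 70}]'

```text
t: 26.15
eef_pos: [0.4492, -0.0658, 0.1849]
ee_rot: [0.0, 0.915, -0.403, -0.0]
force: [0.7, 0.1, -0.8]
gripper_width: 0.0619
finger_force: 0.0
```

Run:
```python
from h import *
from plan import plan
plan(.450,-.066,.105,-.83)
f=grab('wrist','w8.png')
print([(d['centre'],d['p'],px2w(f,d['centre'],.06).round(3)) for d in env.find_in('wrist','tin')],env.get_state()['gripper_width'])
```

```text
dp [ 0.08 -0.05  7.99] rv [0.    0.    0.001] rows 1.6 t 26.15 q6 2.17
[([282.0, 231.6], 0.75, array([ 0.451, -0.066,  0.06 ]))] 0.06171054871221596
```

View pics/w8.png

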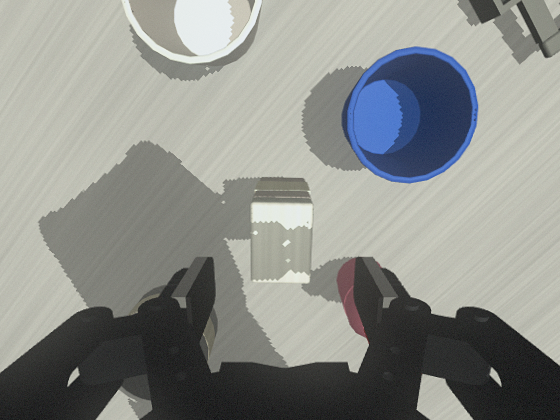

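The tin is square to the fingers with its lid at (282,240). The pink bottle and blue cup are clear.

Emit:
arm_command --moves '[{"dp": [0.1, 0, 3], "rotation": [0, 0, 0], "hand": 70}, {"dp": [0.1, 0, 6], "rotation": [0, 0, 0], "hand": 70}, {"dp": [0.1, 0, 7.3], "rotation": [0, 0, 0], "hand": 70}, {"dp": [0.1, 0, 7.8], "rotation": [0, 0, 0], "hand": 70}, {"dp": [0.1, 0, 7.8], "rotation": [0, 0, 0], "hand": 255}, {"dp": [0.1, 0, 7.8], "rotation": [0, 0, 0], "hand": 255}, {"dp": [0.1, 0, 7.8], "rotation": [0, 0, 0], "hand": 255}, {"dp": [0.1, 0, 7.8], "rotation": [0, 0, 0], "hand": 255}]' --force 30

```text
t: 27.05
eef_pos: [0.4503, -0.0662, 0.1076]
ee_rot: [-0.0, 0.915, -0.404, 0.001]
force: [-0.4, -1.4, 7.7]
gripper_width: 0.0338
finger_force: 36.3
```

Emit:
arm_command --moves '[{"dp": [0, 0, 0], "rotation": [0, 0, 0], "hand": 255}, {"dp": [0, 0, 0], "rotation": [0, 0, 0], "hand": 255}]'

```text
t: 27.25
eef_pos: [0.4503, -0.0662, 0.1076]
ee_rot: [-0.0, 0.915, -0.404, 0.001]
force: [0.1, -1.1, 7.8]
gripper_width: 0.0333
finger_force: 36.3
```

```bash
python3 plan.py .552 -.319 .22 -.19
```

```text
dp [ 25.55   9.52 -11.2 ] rv [-0.001 -0.002 -0.641] rows 5.9 t 27.25 q6 2.18
```

Emit:
arm_command --moves '[{"dp": [0, 0, -3], "rotation": [0, 0, 0], "hand": 255}, {"dp": [0, 0, -7], "rotation": [0, 0, 0], "hand": 255}, {"dp": [1, 0.4, -11], "rotation": [0, 0, -0.06], "hand": 255}, {"dp": [5, 1.9, -11.2], "rotation": [0, 0, -0.18], "hand": 255}, {"dp": [9.3, 3.5, -11.2], "rotation": [0, 0, -0.3], "hand": 255}, {"dp": [13.6, 5.1, -11.2], "rotation": [0, 0, -0.42], "hand": 255}, {"dp": [18, 6.7, -11.2], "rotation": [0, 0, -0.54], "hand": 255}, {"dp": [22.3, 8.3, -11.2], "rotation": [0, 0, -0.64], "hand": 255}]'

```text
t: 28.05
eef_pos: [0.539, -0.2885, 0.2188]
ee_rot: [0.0, 0.996, -0.093, 0.0]
force: [-0.1, 1.2, -0.9]
gripper_width: 0.0335
finger_force: 35.3
```

```bash
python3 plan.py .552 -.319 .22 -.19
```

```text
dp [ 1.85  2.76 -0.12] rv [ 0.    -0.     0.004] rows 0.7 t 28.05 q6 1.21
```

Emit:
arm_command --moves '[{"dp": [1.8, 2.7, 0], "rotation": [0, 0, 0], "hand": 255}, {"dp": [1.8, 2.7, 0], "rotation": [0, 0, 0], "hand": 255}, {"dp": [1.8, 2.7, 0], "rotation": [0, 0, 0], "hand": 255}]'

```text
t: 28.35
eef_pos: [0.5509, -0.3167, 0.2181]
ee_rot: [-0.0, 0.995, -0.096, -0.0]
force: [0.1, 1.2, -1.5]
gripper_width: 0.0335
finger_force: 35.3
```

Run:
```python
from h import *
from plan import plan
plan(.552,-.319,.1116,-.19)
f=grab('wrist'); g=grab('scene')
cv2.imwrite('pics/c9.png',np.hstack([cv2.resize(f['img'],(400,300)),cv2.resize(g['img'][100:310,80:360],(400,300))]))
```

```text
dp [ 0.16  0.21 10.65] rv [-0.     0.001 -0.002] rows 2.1 t 28.35 q6 1.18
```

View pics/c9.png

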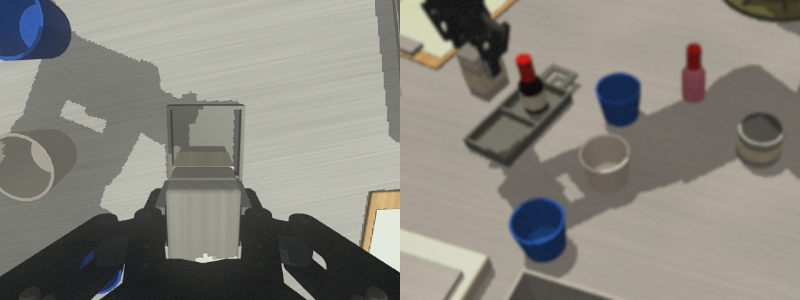

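The small bottle stands in the tab-end place. The tin hangs square over the other place, so I'm lowering it.

Emit:
arm_command --moves '[{"dp": [0.1, 0.1, 3.5], "rotation": [0, 0, 0], "hand": 255}, {"dp": [0.1, 0.1, 7], "rotation": [0, 0, 0], "hand": 255}, {"dp": [0.1, 0.1, 9.3], "rotation": [0, 0, 0], "hand": 255}, {"dp": [0.1, 0.1, 10], "rotation": [0, 0, 0], "hand": 255}, {"dp": [0.1, 0.1, 10.3], "rotation": [0, 0, 0], "hand": 255}, {"dp": [0.1, 0.1, 10.4], "rotation": [0, 0, 0], "hand": 255}, {"dp": [0.1, 0.1, 10.5], "rotation": [0, 0, 0], "hand": 255}, {"dp": [0.1, 0.1, 10.5], "rotation": [0, 0, 0], "hand": 255}]'

```text
t: 29.25
eef_pos: [0.5522, -0.3179, 0.1144]
ee_rot: [0.0, 0.995, -0.095, 0.001]
force: [0.3, -0.1, -1.2]
gripper_width: 0.0337
finger_force: 35.2
```

Emit:
arm_command --moves '[{"dp": [0, 0, 0.05], "rotation": [0, 0, 0], "hand": 255}, {"dp": [0, 0, 0.1], "rotation": [0, 0, 0], "hand": 255}, {"dp": [0, 0, 0.1], "rotation": [0, 0, 0], "hand": 255}]'

```text
t: 29.55
eef_pos: [0.552, -0.3178, 0.1125]
ee_rot: [0.0, 0.995, -0.095, 0.0]
force: [-0.7, 0.1, -1.8]
gripper_width: 0.0335
finger_force: 35.2
```

Emit:
arm_command --moves '[{"dp": [0, 0, 0.05], "rotation": [0, 0, 0], "hand": 255}, {"dp": [0, 0, 0.1], "rotation": [0, 0, 0], "hand": 255}, {"dp": [0, 0, 0.1], "rotation": [0, 0, 0], "hand": 255}, {"dp": [0, 0, 0.1], "rotation": [0, 0, 0], "hand": 255}]'

```text
t: 29.95
eef_pos: [0.552, -0.3177, 0.1116]
ee_rot: [0.0, 0.995, -0.095, 0.0]
force: [-1.8, 0.1, 2.9]
gripper_width: 0.0335
finger_force: 35.7
```

Emit:
arm_command --moves '[{"dp": [0, 0, 0], "rotation": [0, 0, 0], "hand": 110}, {"dp": [0, 0, 0], "rotation": [0, 0, 0], "hand": 60}, {"dp": [0, 0, 0], "rotation": [0, 0, 0], "hand": 0}, {"dp": [0, 0, 0], "rotation": [0, 0, 0], "hand": 0}, {"dp": [0, 0, -3], "rotation": [0, 0, 0], "hand": 0}, {"dp": [0, 0, -7], "rotation": [0, 0, 0], "hand": 0}, {"dp": [0, 0, -11], "rotation": [0, 0, 0], "hand": 0}, {"dp": [0, 0, -15], "rotation": [0, 0, 0], "hand": 0}]'

```text
t: 30.75
eef_pos: [0.5518, -0.3176, 0.263]
ee_rot: [-0.0, 0.995, -0.095, 0.0]
force: [0.6, 1.0, -0.2]
gripper_width: 0.0858
finger_force: 0.0
```

Emit:
arm_command --moves '[{"dp": [-4, -4, -2], "rotation": [0, 0, 0], "hand": 0}, {"dp": [-8, -8, -2], "rotation": [0, 0, 0], "hand": 0}, {"dp": [-12, -12, -2], "rotation": [0, 0, 0], "hand": 0}, {"dp": [-15, -16, -2], "rotation": [0, 0, 0], "hand": 0}, {"dp": [-15, -20, -2], "rotation": [0, 0, 0], "hand": 0}, {"dp": [-15, -20, -2], "rotation": [0, 0, 0], "hand": 0}, {"dp": [-15, -20, -2], "rotation": [0, 0, 0], "hand": 0}]'

```text
t: 31.45
eef_pos: [0.4428, -0.0918, 0.2818]
ee_rot: [0.0, 0.996, -0.094, 0.001]
force: [0.2, -0.8, -0.0]
gripper_width: 0.0851
finger_force: 0.0
```

Run:
```python
from h import *
f=grab('side'); g=grab('scene')
a=np.hstack([cv2.resize(g['img'][120:260,100:287],(400,300)),cv2.resize(g['img'][170:320,350:550],(400,300))])
b=np.hstack([cv2.resize(f['img'][110:230,250:410],(400,300)),cv2.resize(f['img'][220:380,110:323],(400,300))])
cv2.imwrite('pics/c10.png',np.vstack([a,b])); print(env.get_state()['eef_pos'])
```

```text
[ 0.44294695 -0.09351136  0.28143704]
```

View pics/c10.png

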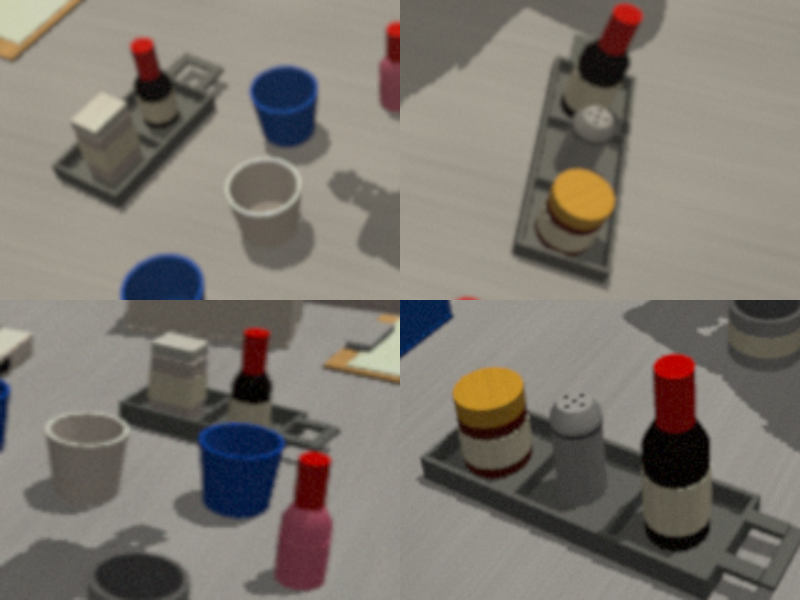

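Both trays hold the right items, upright on the floors of their places: jar at (490,420), shaker at (577,440), tall bottle at (676,460), tin at (180,370), small bottle at (250,380). The cup and can are undisturbed.

```bash
python3 -c "
from plant import env
print(env.hand_in())"
```

```text
the job is handed in; nothing more can be done
None
```

Both condiment kits are made up and the job is handed in at about 32 s: in the final pictures all five items stand upright in their assigned places, and the food can and white cup were left where they were.

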